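# Fetch the levelling bar from behind the jars

### The job

The fret-levelling bar lies on the plywood stand behind the amber jar, the white glue bottle and the square tin: first clear all three of them onto the cork mat, standing upright, leaving the bar where it is until all three stand there, then take the bar and lay it gently on the frets, lengthwise along the fretboard and in the middle of it. Only once the bar lies there, put the jar, the bottle and the tin back on the stand, upright, each on the very pad it came from. Do not knock these three over, and leave the file and the steel rule beside them where they are.

Things in the scene. Friction and masses are not known exactly. Their poses are not given: they have to be found in the camera images.
- stand: Fixed plywood board 150 (x) x 250 (y) x 15 mm high, lying on the bench; origin: centre of its underside, z up. Nearer the robot (its -x half) it has three round dark pads, 56 mm across and flush, centred at x = -35 mm and y = -84, 0, +84 mm in its frame; behind them, at x = +11 mm, lies the levelling bar along y. Which vessel stands on which pad changes from start to start.
- corkmat: Fixed cork mat 120 (x) x 250 (y) x 4 mm thick, lying on the bench: the side area for the vessels; origin: centre of its underside, z up.
- fretboard: Fixed levelling block of pale wood, 66 (x) x 250 (y) x 25 mm high, carrying a dark fretted fingerboard 50 mm wide (x) and 226 mm long (y) with steel frets; the top of the frets is flat and 33 mm above the bench. Origin: centre of the block's underside, z up, y along the fingerboard. The bar belongs over the origin with its length along y (either way round).
- jar_c (a point): Round amber jar with a black screw lid: 48 mm across, lid too, 70 mm high, 0.12 to 0.21 kg. It stands upright on one of the three round pads of the stand at the start. Point: its centre, half-way up.
- bottle_c (a point): Round white glue bottle: 44 mm across up to 50 mm height, then a shoulder and a thin pointed nozzle, 78 mm high in all, 0.08 to 0.13 kg. It stands upright on one of the three round pads of the stand at the start. Point: its centre, half-way up.
- tin_c (a point): Square metal tin: 47 x 47 mm, 60 mm high, sides along its x and y axes, which lie about along those of the stand; 0.1 to 0.17 kg. It stands upright on one of the three round pads of the stand at the start. Point: its centre, half-way up.
- bar_c (a point): Levelling bar, aluminium with a wooden upper part (150 mm long): 180 mm long (y), 28 mm wide (x), 30 mm high (z), 0.19 to 0.33 kg. It lies flat on the stand; the vessels stand 6 to 12 mm in front of it. Point: its centre, half-way up.
- file_c (a point): Small file with a wooden handle, 150 mm long (x), 12 mm wide and high, lying loose on the bench between two of the places. Leave it alone. Point: its centre, half-way up.
- rule_c (a point): Narrow steel rule, a flat bright strip 150 mm long (x), 14 mm wide, 4 mm thick, lying loose on the bench between two of the places. Leave it alone. Point: its centre, half-way up.

How it is judged:
On the way, in this order (a step that is already met when the one before it is completed fails the run):
1. jar, bottle and tin all stand upright on the cork mat, and the bar still lies in its place on the stand (x of jar_c in the frame of corkmat between -0.06 and 0.06 m and y of jar_c in the frame of corkmat between -0.125 and 0.125 m and z of jar_c in the frame of corkmat below 0.045 m and angle between each of jar_c, bottle_c, tin_c's own z axis and vertical below 0.15 rad and x of bottle_c in the frame of corkmat between -0.06 and 0.06 m and y of bottle_c in the frame of corkmat between -0.125 and 0.125 m and z of bottle_c in the frame of corkmat below 0.049 m and x of tin_c in the frame of corkmat between -0.06 and 0.06 m and y of tin_c in the frame of corkmat between -0.125 and 0.125 m and z of tin_c in the frame of corkmat below 0.04 m and distance of bar_c from where it was at the start of the episode below 0.015 m), for 0.2 s.
2. the bar lies on the frets, lengthwise in the middle of the fretboard, while the jar, bottle and tin stand on the cork mat (x of jar_c in the frame of corkmat between -0.06 and 0.06 m and y of jar_c in the frame of corkmat between -0.125 and 0.125 m and z of jar_c in the frame of corkmat below 0.045 m and angle between each of jar_c, bottle_c, tin_c's own z axis and vertical below 0.15 rad and x of bottle_c in the frame of corkmat between -0.06 and 0.06 m and y of bottle_c in the frame of corkmat between -0.125 and 0.125 m and z of bottle_c in the frame of corkmat below 0.049 m and x of tin_c in the frame of corkmat between -0.06 and 0.06 m and y of tin_c in the frame of corkmat between -0.125 and 0.125 m and z of tin_c in the frame of corkmat below 0.04 m and x of bar_c in the frame of fretboard between -0.012 and 0.012 m and y of bar_c in the frame of fretboard between -0.02 and 0.02 m and z of bar_c in the frame of fretboard between 0.0432 and 0.0532 m and angle between the y axis of bar_c and the y axis of fretboard, either way round below 0.12 rad and angle between bar_c's own z axis and vertical below 0.08 rad), for 0.2 s.
At the end, for the whole second after the job is handed in: The bar lies flat on the frets, its centre within 12 mm across and 20 mm along of the fretboard's middle and within 0.12 rad of its length; the jar, the bottle and the tin stand upright on the stand, each within 15 mm of where it stood at the start; all are released and at rest (x of bar_c in the frame of fretboard between -0.012 and 0.012 m and y of bar_c in the frame of fretboard between -0.02 and 0.02 m and z of bar_c in the frame of fretboard between 0.0432 and 0.0532 m and angle between the y axis of bar_c and the y axis of fretboard, either way round below 0.12 rad and angle between bar_c's own z axis and vertical below 0.08 rad and distance of each of jar_c, bottle_c, tin_c from where it was at the start of the episode below 0.015 m and angle between each of jar_c, bottle_c, tin_c's own z axis and vertical below 0.1 rad and linear speed of each of jar, bottle, tin, bar below 0.02 m/s); the robot touches nothing.
It fails at once if the jar, the bottle or the tin is knocked over (tilted more than 0.6 rad) (angle between any of jar_c, bottle_c, tin_c's own z axis and vertical above 0.6 rad).
It fails at once if the bar is dropped or pressed on the frets with more than 50 N (contact force between bar and fretboard above 50 N).
It fails at once if the file or the steel rule is moved by more than 30 mm (distance of any of file_c, rule_c from where it was at the start of the episode above 0.03 m).
It also fails if it takes over 144 s, if anything falls off the work surface, if the arm or the gripper's body presses on something with over 40 N, if the wrist force passes 120 N, or if a joint passes its speed limit or range.

### The arm

A 7-joint arm with a two-finger parallel gripper is mounted at the origin on the work surface. World frame = base frame: x ahead of the robot, y to its left, z up, the work surface at z = 0. Lengths are in m, angles in rad, forces in N, time in s.
With the tool pointing down it reaches from about 0.4 to 0.85 m from the base axis. Payload 4.5 kg.
Tool frame: the origin (TCP) lies on the centre line of the jaws, within the pads' length; the fingertips stand 8 mm ahead of it and the grasp point (between the pads) lies 11 mm behind it; z points along the fingers, x is the direction in which the jaws open and shut, and the axes are right-handed (so a half turn about z gives the same grasp; the last joint's range is limited). The gripper opens to 88 mm and grips with 3 to 60 N. Pads are 18 mm wide; open, the fingers measure 123 mm over their backs; the gripper's body (75 mm by 187 mm) begins 45 mm behind the grasp point.
Start: joints at [-1.273, 0.689, -0.195, 1.565, 0.157, 0.902, -0.215], TCP at [0.163, 0.603, 0.247] pointing down, gripper open.
Joint ranges: [-3.01, 3.01], [-0.46, 2.08], [-1.47, 1.51], [0.13, 2.56], [-1, 4.14], [0.04, 2.09], [-2.66, 2.66]. Speed limits (rad/s): [2.57, 2.57, 3.14, 3.14, 3.14, 3.14, 3.14].

### API

Orientations are given as a unit quaternion [x, y, z, w].
In Python, from plant import r gives the robot as it stands.
- The arm moves only by the shell command python3 -m pendant 'ROWS' [FORCE]. ROWS is JSON, a list of rows, each a list of 3 entries, a list of its own where there are three numbers: the turn, a rotation vector about the tool's x, y, z in rad, then the shift along the tool's x, y, z in m, then the opening, from 0 (shut) to 1 (fully open). In form: [[[wx, wy, wz], [tx, ty, tz], claw], ...]. A call has 1 to 10 rows; each row is the pose to reach, as a shift and turn from the pose commanded when the call began, along the tool's axes at that moment; what a row does not reach only later rows make up. A row lasts 1/10 s, in which the tool goes at most 50 mm and 8.59 degrees, less where a joint would pass 70% of its speed; a pose out of reach is approached as far as the arm can. A call with a gripper value outside its range is refused whole. The fingers move at their own pace and stop on an object; FORCE is the grip in N (left out, the last holds). Time passes only in rows, so rows that repeat a pose let the fingers close. It gives the time, the measured TCP pose, the force and the opening at its end, in the units of the state.
- r.get_state(): the state, without advancing time (a new reading comes with each control period).
- r.snapshot(name): name is "side" or "top"; returns a dict with "image" (400x640x3 uint8, red, green, blue), "mtx" (3x3 intrinsics, pixels), "R" (3x3) and "t" (3): a world point X has camera coordinates R X + t. Camera axes: x right, y down, z forward; pixel columns grow to the right and rows downward; lengths in m; the calibration is good to about 2 mm. A picture is of the moment at which its call begins. There is no depth.
- r.finish_job(): hands the job in, once; it reports no verdict.
The state is a dict: "clock": time; "q": joint angles; "qd": joint speeds; "joint_torque": joint torques, N m; "tool_pos": TCP position; "eef_rot": TCP orientation; "contact_force": force on the tool from outside, world axes, zero at the start; "moment": the same for the moment, N m; "opening": opening from 0.0 (shut) to 1.0 (fully open).
Only numpy, scipy, OpenCV 4.12 (cv2) and the standard library are available. Lean on these libraries where they do the work, as an engineer would, in place of code of your own. Each camera call takes 0.05 s, during which the arm holds its last target. There are 200 camera calls.

## Working session

There is one attempt and no reset: what is moved stays moved. The work goes in short steps, Python scripts to look and compute and a shell command to move; the robot and the scene stay as the last step left them, time stands still between calls to the robot, and variables do not carry over. Pictures are saved under pics/ and viewed, about 12 in all and at most 16, crops included, and the job is handed in when it is done.

```bash
ls; mkdir -p pics
python3 - <<'E'
from plant import r
import cv2
s=r.get_state()
print({k:s[k] for k in ('clock','tool_pos','eef_rot','opening','contact_force')})
for n in('top','side'):
    d=r.snapshot(n); cv2.imwrite(f'pics/{n}0.png',d['image'][:,:,::-1])
    print(n,d['mtx'],d['R'],d['t'])
E
```

```text
pics
{'clock': 0.0, 'tool_pos': array([0.16287435, 0.60275896, 0.24591824]), 'eef_rot': array([ 7.93941809e-01,  6.07993043e-01, -6.84418596e-04,  6.28564189e-04]), 'opening': 0.9983540809653987, 'contact_force': array([-0.07515944, -0.1321569 , -0.25385604])}
top [[500.62653776   0.         326.51713064]
 [  0.         500.62653776 198.45360188]
 [  0.           0.           1.        ]] [[-2.25000587e-02 -9.99746842e-01 -3.53404213e-06]
 [-9.88361108e-01  2.22443461e-02 -1.50490893e-01]
 [ 1.50452874e-01 -3.38256101e-03 -9.88611395e-01]] [0.0100494  0.51453468 1.3731242 ]
side [[520.53855353   0.         328.17051901]
 [  0.         520.53855353 204.96787073]
 [  0.           0.           1.        ]] [[ 0.98161966 -0.18962501 -0.02156849]
 [-0.13002664 -0.58177793 -0.80288699]
 [ 0.13969938  0.79093413 -0.59574095]] [-0.48501724  0.11312225  1.22871391]
```

View pics/top0.png

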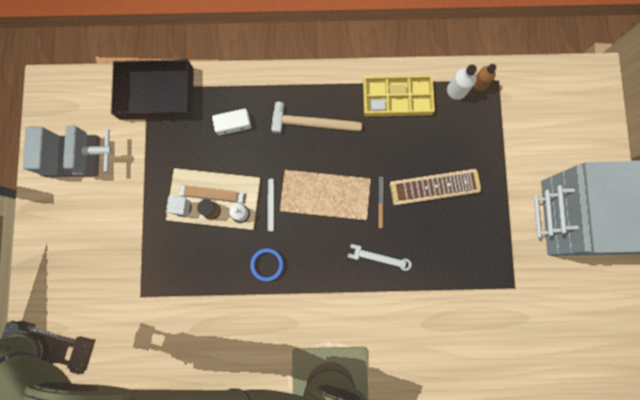

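View pics/side0.png

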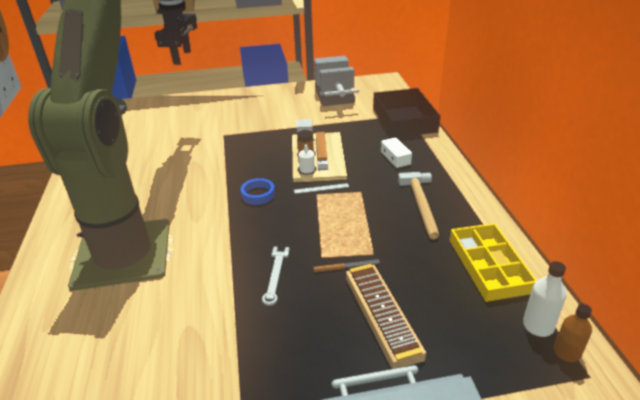

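The top view shows the stand on the left (165–260, 168–228) with, left to right, the tin (179,206), jar (208,209) and bottle (239,212), and the bar behind them at about (212,193). The cork mat is in the centre (325,194), the fretboard on the right (435,186), the rule at column 270 and the file at column 380.

```bash
cat > h.py <<'E'
from plant import r
import cv2, numpy as np
def snap(n):
    d=r.snapshot(n); d['C']=-d['R'].T@d['t']; return d
def ray(d,uv,z):
    v=d['R'].T@np.linalg.solve(d['mtx'],[uv[0],uv[1],1.]); return d['C']+v*(z-d['C'][2])/v[2]
def px(d,X):
    p=d['mtx']@(d['R']@np.asarray(X,float)+d['t']); return p[:2]/p[2]
def crop(d,x0,y0,x1,y1,k,name):
    cv2.imwrite('pics/'+name,cv2.resize(d['image'][y0:y1,x0:x1,::-1],None,fx=k,fy=k,interpolation=cv2.INTER_CUBIC))
E
python3 - <<'E'
from h import *
d=snap('top'); print('C',d['C'])
np.set_printoptions(precision=4,suppress=True)
im=d['image']; hsv=cv2.cvtColor(im,cv2.COLOR_RGB2HSV)
bright=(hsv[...,2]>75).astype(np.uint8)
for n,(x0,y0,x1,y1),z in (('stand',(155,160,264,235),.015),('mat',(275,162,374,225),.004),('fret',(386,160,490,210),.025),('rule',(264,170,276,240),.004),('file',(375,170,386,235),.01)):
    m=np.zeros_like(bright); m[y0:y1,x0:x1]=bright[y0:y1,x0:x1]
    m=cv2.morphologyEx(m,cv2.MORPH_CLOSE,np.ones((5,5)))
    c=max(cv2.findContours(m,0,2)[0],key=cv2.contourArea)
    # rectify contour to the plane in mm and fit a rectangle there
    P=np.array([ray(d,p[0],z)[:2]*1000 for p in c],np.float32)
    (cx,cy),wh,a=cv2.minAreaRect(P); print(n,'ctr',cx,cy,'size',wh,'ang',a)
crop(d,155,160,275,235,6,'stand_top.png')
s=snap('side'); crop(s,270,110,370,190,7,'stand_side.png'); print(s['C'])
E
```

```text
C [0.3021817  0.00324604 1.43491905]
stand ctr 531.33203125 337.26824951171875 size (317.6181945800781, 214.96603393554688) ang 88.7107162475586
mat ctr 537.0157470703125 8.543197631835938 size (279.8957824707031, 181.93746948242188) ang 88.7107162475586
fret ctr 544.9424438476562 -312.47271728515625 size (75.67105865478516, 261.68438720703125) ang 7.4474287033081055
rule ctr 507.0830078125 163.41046142578125 size (32.07675552368164, 201.54855346679688) ang 89.59796905517578
file ctr 505.8807678222656 -155.2051544189453 size (17.237550735473633, 151.38307189941406) ang 87.73799896240234
[ 0.3192 -0.998   0.8124]
```

View pics/stand_top.png

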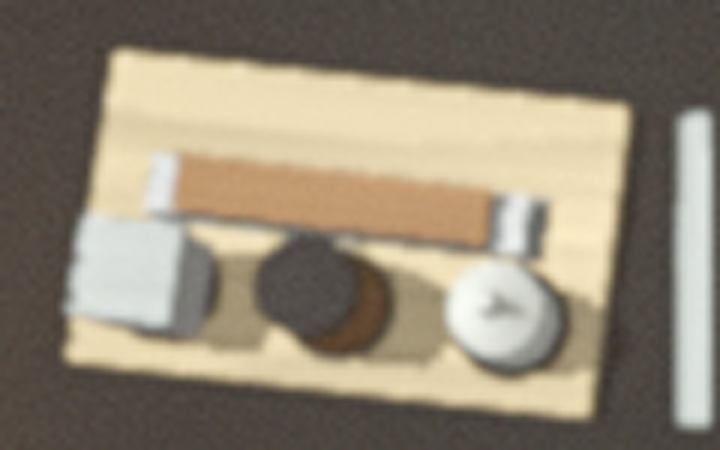

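View pics/stand_side.png

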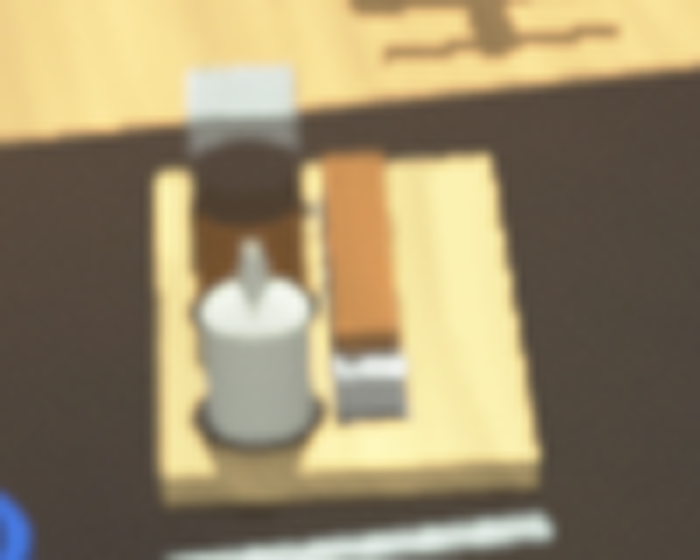

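The crops show the stand turned by about −5°. The top crop has the tin top at about (130,270), the jar lid at (307,285), and the bottle shoulder at (500,315) with its nozzle. The bar runs from (150,180) to (545,230). The brightness threshold was too low, since the stand measured 318 instead of 250 mm, so I'll redo it with Otsu.

```bash
cat > meas.py <<'E'
from h import *
np.set_printoptions(precision=4,suppress=True)
d=snap('top'); im=d['image']; hsv=cv2.cvtColor(im,cv2.COLOR_RGB2HSV); 
def rect(m,box,z,close=3):
    x0,y0,x1,y1=box; k=np.zeros(m.shape,np.uint8); k[y0:y1,x0:x1]=m[y0:y1,x0:x1]
    k=cv2.morphologyEx(k,cv2.MORPH_CLOSE,np.ones((close,close)))
    c=max(cv2.findContours(k,0,2)[0],key=cv2.contourArea)
    P=np.array([ray(d,p[0],z)[:2]*1000 for p in c],np.float32)
    (cx,cy),(w,h),a=cv2.minAreaRect(P)
    if w>h: w,h,a=h,w,a-90   # long side ~ rect's second axis; a = turn of long axis from y
    return np.array([cx,cy,w,h,(a+45)%90-45])
if __name__=='__main__':
    V=hsv[...,2]
    for n,b,z in (('stand',(155,160,264,235),.015),('mat',(275,162,374,225),.004),('fret',(386,160,490,210),.025),('rule',(264,170,276,240),.004),('file',(375,170,386,235),.01)):
        t=cv2.threshold(np.ascontiguousarray(V[b[1]:b[3],b[0]:b[2]]),0,255,cv2.THRESH_OTSU)[0]
        print(n,t,rect((V>t).astype(np.uint8),b,z,7))
    H,S=hsv[...,0],hsv[...,1]
    t=(S<45)&(V>140)
    print('tin',rect(t.astype(np.uint8),(160,190,192,220),.075))
    print('bottle',rect(t.astype(np.uint8),(225,198,255,225),.060))
    print('lid',rect((V<95).astype(np.uint8),(195,198,222,218),.085))
    print('barwood',rect(((H<14)&(S>100)&(V>100)).astype(np.uint8),(175,183,240,203),.045))
    for uv in((176.7,205),(206,207.5),(238,211)): print(hsv[int(uv[1]),int(uv[0])])
    print('tin',ray(d,(176.7,205),.075),'jar',ray(d,(206.2,207.5),.085))
E
python3 meas.py
```

```text
stand 148.0 [526.2051 326.0157 153.6243 255.8805  -7.5287]
mat 143.0 [532.302    2.8488 123.8665 253.5186  -7.1414]
fret 114.0 [ 544.9723 -312.3923   71.0488  258.511     7.5112]
rule 141.0 [507.9489 160.4061  14.5356 151.6385  -0.3676]
file 106.0 [ 504.4053 -155.1428   11.4952  148.3309   -2.2448]
tin [509.0352 405.8375  62.6801  68.9909 -12.5616]
bottle [488.7947 245.6558  47.0762  59.0075   0.0972]
lid [486.5418 318.5891  42.4884  60.4751 -36.296 ]Traceback (most recent call last):
  File "meas.py", line 22, in <module>
    print('barwood',rect(((H<14)&(S>100)&(V>100)).astype(np.uint8),(175,183,240,203),.045))
                    ~~~~^^^^^^^^^^^^^^^^^^^^^^^^^^^^^^^^^^^^^^^^^^^^^^^^^^^^^^^^^^^^^^^^^^
  File "meas.py", line 7, in rect
    c=max(cv2.findContours(k,0,2)[0],key=cv2.contourArea)
ValueError: max() iterable argument is empty
```

```bash
cat > ov.py <<'E'
from h import *
import sys
def T(c,a):
    a=np.radians(a); R=np.array([[np.cos(a),-np.sin(a)],[np.sin(a),np.cos(a)]])
    return lambda p:np.array(c)+np.atleast_2d(p)@R.T
box=lambda w,h:np.array([[-w,-h],[w,-h],[w,h],[-w,h]])/2
circ=lambda dia:np.array([[np.cos(t),np.sin(t)] for t in np.linspace(0,2*np.pi,40)])*dia/2
def overlay(d,shapes,b,k,name):
    x0,y0,x1,y1=b
    im=cv2.resize(d['image'][y0:y1,x0:x1,::-1],None,fx=k,fy=k,interpolation=cv2.INTER_CUBIC)
    for P,z,col in shapes:
        q=[(px(d,[p[0],p[1],z])-[x0,y0]+.5)*k-.5 for p in P]
        cv2.polylines(im,[np.int32(np.round(q))],True,col,1)
    cv2.imwrite('pics/'+name,im)
E
python3 - <<'E'
from ov import *
S=T([.5262,.324],-7.5)
G,B,R_=(0,255,0),(255,0,0),(0,0,255)
sh=[(S(box(.15,.25)),.015,G),(S([-.035,.084]+box(.047,.047)),.075,R_),(S([-.035,0]+circ(.048)),.085,B),(S([-.035,0]+circ(.048)),.015,B),(S([-.035,-.084]+circ(.044)),.065,R_),(S([-.035,-.084]+circ(.044)),.015,R_),(S([.011,0]+box(.028,.15)),.045,G)]
d=snap('top'); overlay(d,sh,(155,160,275,235),6,'ov1.png')
s=snap('side'); overlay(s,sh,(270,110,370,190),7,'ov2.png')
E
```

```text
(no output)
```

View pics/ov1.png

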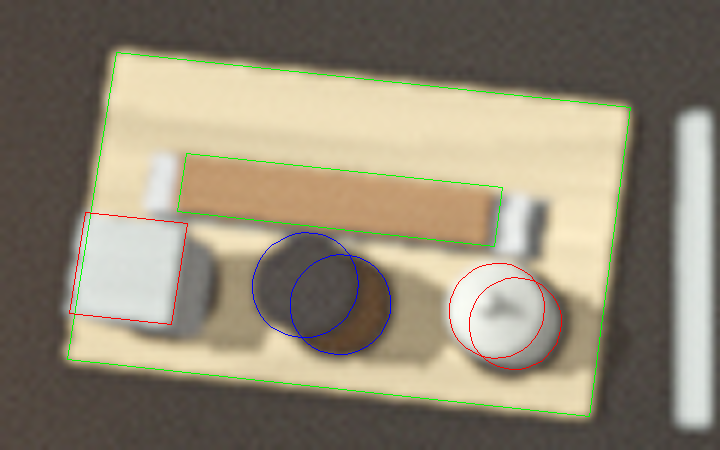

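View pics/ov2.png

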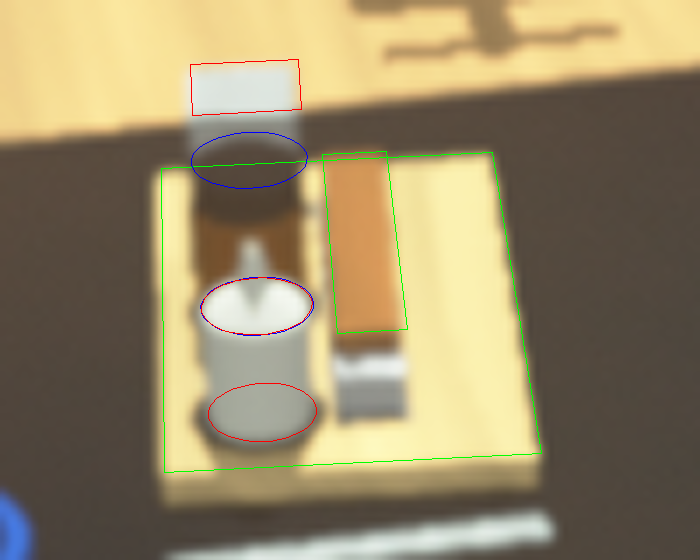

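The top overlay matches within about 2 mm: stand at (0.5257, 0.3235), turned −7.5°, with tin, jar and bottle on pads +84, 0 and −84. The jaws must open along the stand's y, at about 64 mm to clear the neighbours. I'll start with the bottle.

```bash
cat > go.py <<'E'
# go.py x y z ang: shift in tool axes + turn from now (ang: world heading of tool x, deg; taken mod 180)
import sys, numpy as np
from plant import r
from scipy.spatial.transform import Rotation as Ro
x,y,z,a=map(float,sys.argv[1:5]); s=r.get_state(); R=Ro.from_quat(s['eef_rot'])
a=np.radians(a); best=None
for k in (0,np.pi):
    X=np.array([np.cos(a+k),np.sin(a+k),0]); Z=np.array([0,0,-1.]); T=Ro.from_matrix(np.c_[X,np.cross(Z,X),Z])
    w=(R.inv()*T).as_rotvec()
    print('turn',w.round(4), end=' ')
print('\nshift',R.inv().apply(np.array([x,y,z])-s['tool_pos']).round(4),'t',round(s['clock'],1),'q',s['q'].round(2),'F',s['contact_force'].round(1),'op',round(s['opening'],3))
E
python3 - <<'E'
import numpy as np
a=np.radians(-7.5);R=np.array([[np.cos(a),-np.sin(a)],[np.sin(a),np.cos(a)]])
for y in(.084,0,-.084): print('pad',y,R@[-.035,y]+[.5257,.3235])
print('bar',R@[.011,0]+[.5257,.3235])
a=np.radians(-7.1);R=np.array([[np.cos(a),-np.sin(a)],[np.sin(a),np.cos(a)]])
for y in(.084,0,-.084): print('mat',y,R@[0,y]+[.5323,.0028])
E
python3 go.py .4800 .2450 .150 82.5
```

```text
pad 0.084 [0.50196363 0.41134979]
pad 0 [0.49099943 0.32806842]
pad -0.084 [0.48003523 0.24478705]
bar [0.53660589 0.32206421]
mat 0.084 [0.54268252 0.08615588]
mat 0 [0.5323 0.0028]
mat -0.084 [ 0.52191748 -0.08055588]
turn [ 0.      0.0004 -0.1329] turn [ 6.0000e-04 -0.0000e+00  3.0087e+00] 
shift [-0.2631  0.3995  0.0967] t 0.3 q [-1.27  0.69 -0.19  1.57  0.16  0.9  -0.22] F [-0.2 -0.5  0.2] op 0.999
```

```bash
python3 -m pendant '[[[0,0,-0.133],[-0.027,0.04,0],0.73],[[0,0,-0.133],[-0.053,0.08,0],0.73],[[0,0,-0.133],[-0.08,0.12,0],0.73],[[0,0,-0.133],[-0.105,0.16,0],0.73],[[0,0,-0.133],[-0.132,0.2,0.02],0.73],[[0,0,-0.133],[-0.158,0.24,0.04],0.73],[[0,0,-0.133],[-0.184,0.28,0.06],0.73],[[0,0,-0.133],[-0.21,0.32,0.08],0.73],[[0,0,-0.133],[-0.237,0.36,0.09],0.73],[[0,0,-0.133],[-0.263,0.3995,0.0967],0.73]]' 12; python3 -m pendant '[[[0,0,0],[0,0,0],0.73],[[0,0,0],[0,0,0],0.73],[[0,0,0],[0,0,0],0.73]]'; python3 go.py .48 .245 .040 82.5
python3 - <<'E'
from h import *
d=snap('top'); crop(d,155,160,275,235,6,'a1.png')
E
```

```text
clock: 1.35
tool_pos: [0.4779, 0.2471, 0.1498]
eef_rot: [0.752, 0.66, -0.0, -0.0]
contact_force: [0.6, 0.7, -0.2]
opening: 0.731
clock: 1.65
tool_pos: [0.4765, 0.2501, 0.1509]
eef_rot: [0.751, 0.66, 0.0, -0.001]
contact_force: [0.6, 0.3, 0.2]
opening: 0.731
turn [-0.0004 -0.0015  0.0021] turn [ 2.4000e-03 -7.0000e-04 -3.1395e+00] 
shift [-0.0048  0.0042  0.1109] t 1.6 q [-0.41  0.72 -0.26  1.92  0.33  0.54  0.55] F [0.6 0.3 0.2] op 0.731
```

View pics/a1.png

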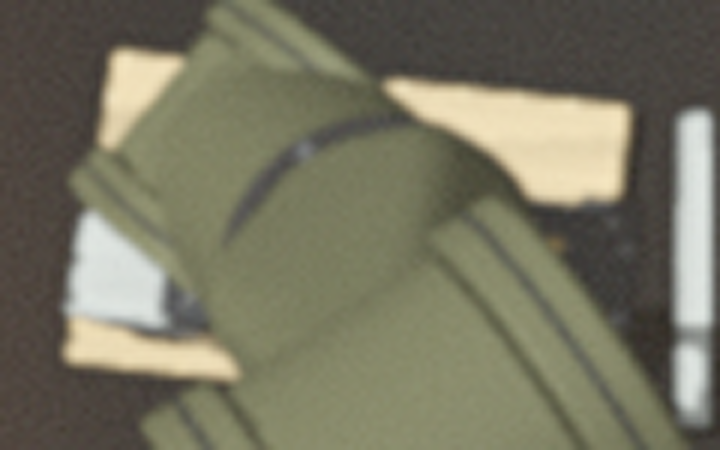

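The arm hides the grasp from above, so I'll rely on measured poses. Next I correct the 5 mm shortfall and descend.

```bash
python3 -m pendant '[[[0,0,0],[-0.0048,0.0042,0.02],0.73],[[0,0,0],[-0.0048,0.0042,0.045],0.73],[[0,0,0],[-0.0048,0.0042,0.045],0.73]]'; python3 go.py .48 .245 .040 82.5
```

```text
clock: 2.0
tool_pos: [0.4783, 0.2441, 0.1039]
eef_rot: [0.751, 0.661, -0.002, -0.001]
contact_force: [-0.4, -0.7, 0.6]
opening: 0.733
turn [-0.0038  0.0023  0.0035] turn [-0.0035 -0.006  -3.1381] 
shift [0.0013 0.0018 0.0639] t 2.0 q [-0.43  0.8  -0.21  1.94  0.37  0.44  0.53] F [-0.4 -0.7  0.6] op 0.733
```

```bash
python3 -m pendant '[[[0,0,0],[0.001,0.002,0.016],0.73],[[0,0,0],[0.001,0.002,0.032],0.73],[[0,0,0],[0.001,0.002,0.048],0.73],[[0,0,0],[0.001,0.002,0.064],0.73],[[0,0,0],[0.001,0.002,0.064],0.73],[[0,0,0],[0.001,0.002,0.064],0.73]]'; python3 go.py .48 .245 .040 82.5;  python3 - <<'E'
from h import *
d=snap('side'); crop(d,270,90,370,190,6,'a2.png')
E
```

```text
clock: 2.6
tool_pos: [0.4827, 0.2452, 0.0426]
eef_rot: [0.751, 0.66, 0.0, -0.0]
contact_force: [-0.3, 0.7, 1.0]
opening: 0.725
turn [ 0.0003 -0.0009  0.0017] turn [ 1.4000e-03  5.0000e-04 -3.1399e+00] 
shift [-0.0005 -0.0026  0.0026] t 2.6 q [-0.46  0.91 -0.15  1.95  0.4   0.31  0.5 ] F [-0.3  0.7  1. ] op 0.725
```

View pics/a2.png

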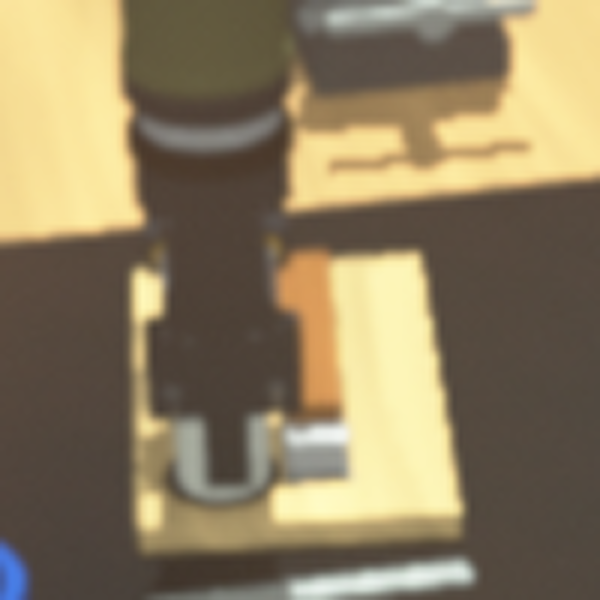

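The finger is in front of the bottle and roughly centred on it, at x 208–250 against 175–268 for the bottle. I'll shift about 3 mm toward −x, then grip.

```bash
python3 -m pendant '[[[0,0,0],[0,-0.003,0.001],0.73],[[0,0,0],[0,-0.003,0.001],0.73],[[0,0,0],[0,-0.003,0.001],0.4],[[0,0,0],[0,-0.003,0.001],0.4],[[0,0,0],[0,-0.003,0.001],0.4],[[0,0,0],[0,-0.003,0.001],0.4],[[0,0,0],[0,-0.003,0.001],0.4]]' 15; python3 -m pendant '[[[0,0,0],[0,0,0],0.4],[[0,0,0],[0,0,0],0.4]]';python3 go.py .522 -.080 .16 82.5
```

```text
clock: 3.35
tool_pos: [0.4801, 0.2444, 0.0408]
eef_rot: [0.752, 0.659, 0.0, 0.0]
contact_force: [-0.4, -0.4, 1.8]
opening: 0.49
clock: 3.55
tool_pos: [0.48, 0.2444, 0.0408]
eef_rot: [0.752, 0.659, 0.0, 0.0]
contact_force: [0.5, -0.1, 2.9]
opening: 0.491
turn [ 0.0003 -0.0002  0.    ] turn [ 4.0000e-04  4.0000e-04 -3.1415e+00] 
shift [-0.3161  0.084  -0.1193] t 3.5 q [-0.47  0.91 -0.15  1.96  0.4   0.3   0.49] F [ 0.5 -0.1  2.9] op 0.491
```

```bash
python3 -m pendant '[[[0,0,0],[0,0,-0.03],0.4],[[0,0,0],[0,0,-0.06],0.4],[[0,0,0],[-0.02,0.005,-0.09],0.4],[[0,0,0],[-0.06,0.015,-0.11],0.4],[[0,0,0],[-0.1,0.027,-0.119],0.4],[[0,0,0],[-0.14,0.037,-0.119],0.4],[[0,0,0],[-0.18,0.048,-0.119],0.4],[[0,0,0],[-0.22,0.058,-0.119],0.4],[[0,0,0],[-0.26,0.069,-0.119],0.4],[[0,0,0],[-0.29,0.077,-0.119],0.4]]'; python3 -m pendant '[[[0,0,0],[-0.026,0.007,0],0.4],[[0,0,0],[-0.026,0.007,0],0.4],[[0,0,0],[-0.026,0.007,0],0.4],[[0,0,0],[-0.026,0.007,0.03],0.4],[[0,0,0],[-0.026,0.007,0.06],0.4],[[0,0,0],[-0.026,0.007,0.08],0.4],[[0,0,0],[-0.026,0.007,0.08],0.4],[[0,0,0],[-0.026,0.007,0.08],0.4]]'; python3 go.py .522 -.080 .031 82.5
```

```text
clock: 4.55
tool_pos: [0.5179, -0.0566, 0.1592]
eef_rot: [0.753, 0.658, -0.001, 0.0]
contact_force: [1.5, 0.2, -1.5]
opening: 0.496
clock: 5.35
tool_pos: [0.522, -0.0783, 0.0798]
eef_rot: [0.751, 0.66, 0.0, -0.0]
contact_force: [0.2, -0.8, -0.3]
opening: 0.494
turn [-0.0006 -0.0008  0.0024] turn [ 1.2000e-03 -9.0000e-04 -3.1392e+00] 
shift [-0.0017  0.0003  0.0488] t 5.3 q [ 0.21  0.84 -0.25  1.98  0.51  0.38  1.01] F [ 0.2 -0.8 -0.3] op 0.494
```

```bash
python3 -m pendant '[[[0,0,0],[-0.001,0,0.02],0.4],[[0,0,0],[-0.001,0,0.036],0.4],[[0,0,0],[-0.001,0,0.043],0.4],[[0,0,0],[-0.001,0,0.049],0.4],[[0,0,0],[-0.001,0,0.049],0.4],[[0,0,0],[-0.001,0,0.049],0.4],[[0,0,0],[-0.001,0,0.049],0.4]]'; python3 -m pendant '[[[0,0,0],[0,0,0],0.73],[[0,0,0],[0,0,0],0.73],[[0,0,0],[0,0,0],0.73],[[0,0,0],[0,0,0],0.73],[[0,0,0],[0,0,-0.03],0.73],[[0,0,0],[0,0,-0.07],0.73],[[0,0,0],[0,0,-0.115],0.73],[[0,0,0],[0,0,-0.12],0.73],[[0,0,0],[0,0,-0.12],0.73]]'; python3 go.py .502 .411 .15 82.5
```

```text
clock: 6.05
tool_pos: [0.5223, -0.0809, 0.0313]
eef_rot: [0.752, 0.659, 0.0, 0.0]
contact_force: [0.3, 0.1, -0.4]
opening: 0.494
clock: 6.95
tool_pos: [0.5226, -0.0811, 0.1519]
eef_rot: [0.752, 0.659, 0.001, 0.001]
contact_force: [-0.4, 0.7, -1.3]
opening: 0.729
turn [ 0.0031 -0.0002 -0.0004] turn [-3.0000e-04 -4.9000e-03  3.1412e+00] 
shift [ 0.4852 -0.0849  0.0017] t 7.0 q [ 0.28  0.72 -0.35  1.94  0.45  0.55  1.06] F [-0.4  0.7 -1.3] op 0.729
```

```bash
python3 -m pendant '[[[0,0,0],[0.049,-0.0085,0],0.75],[[0,0,0],[0.098,-0.017,0],0.75],[[0,0,0],[0.147,-0.0255,0],0.75],[[0,0,0],[0.196,-0.034,0],0.75],[[0,0,0],[0.245,-0.0425,0],0.75],[[0,0,0],[0.294,-0.051,0],0.75],[[0,0,0],[0.343,-0.06,0],0.75],[[0,0,0],[0.392,-0.0685,0],0.75],[[0,0,0],[0.441,-0.077,0],0.75],[[0,0,0],[0.485,-0.085,0],0.75]]'; python3 -m pendant '[[[0,0,0],[0,0,0],0.75],[[0,0,0],[0,0,0],0.75],[[0,0,0],[0,0,0],0.75],[[0,0,0],[0,0,0.025],0.75],[[0,0,0],[0,0,0.045],0.75],[[0,0,0],[0,0,0.045],0.75],[[0,0,0],[0,0,0.045],0.75]]'; python3 go.py .502 .411 .040 82.5
```

```text
clock: 7.95
tool_pos: [0.4993, 0.4131, 0.1484]
eef_rot: [0.751, 0.66, -0.001, 0.0]
contact_force: [1.3, -0.2, 0.1]
opening: 0.748
clock: 8.65
tool_pos: [0.5013, 0.4094, 0.1055]
eef_rot: [0.752, 0.659, -0.001, 0.0]
contact_force: [-0.2, 0.5, -0.1]
opening: 0.751
turn [-0.0002  0.0016 -0.0017] turn [2.5000e-03 4.0000e-04 3.1399e+00] 
shift [0.0018 0.0005 0.0655] t 8.7 q [-0.62  0.9  -0.25  1.6   0.31  0.68  0.41] F [-0.2  0.5 -0.1] op 0.751
```

```bash
python3 -m pendant '[[[0,0,0],[0.002,0.001,0.02],0.75],[[0,0,0],[0.002,0.001,0.04],0.75],[[0,0,0],[0.002,0.001,0.055],0.75],[[0,0,0],[0.002,0.001,0.064],0.75],[[0,0,0],[0.002,0.001,0.064],0.75],[[0,0,0],[0.002,0.001,0.064],0.75],[[0,0,0],[0.002,0.001,0.064],0.75]]'; python3 -m pendant '[[[0,0,0],[0,0,0],0.45],[[0,0,0],[0,0,0],0.45],[[0,0,0],[0,0,0],0.45],[[0,0,0],[0,0,0],0.45],[[0,0,0],[0,0,0],0.45],[[0,0,0],[0,0,0],0.45]]' 18; python3 go.py .543 .086 .16 82.5
```

```text
clock: 9.35
tool_pos: [0.5026, 0.4135, 0.0427]
eef_rot: [0.752, 0.659, 0.001, -0.0]
contact_force: [0.8, 0.1, 0.3]
opening: 0.75
clock: 9.95
tool_pos: [0.5022, 0.4128, 0.0421]
eef_rot: [0.752, 0.659, 0.0, 0.0]
contact_force: [-1.2, -2.4, 5.7]
opening: 0.518
turn [ 0.0003  0.0001 -0.    ] turn [ 1.0000e-04 -4.0000e-04  3.1416e+00] 
shift [-0.3187  0.0831 -0.1179] t 9.9 q [-0.64  1.   -0.22  1.6   0.34  0.58  0.39] F [-1.2 -2.4  5.7] op 0.518
```

```bash
python3 -m pendant '[[[0,0,0],[0,0,-0.03],0.45],[[0,0,0],[0,0,-0.065],0.45],[[0,0,0],[0,0,-0.1],0.45],[[0,0,0],[-0.02,0.005,-0.118],0.45],[[0,0,0],[-0.06,0.016,-0.118],0.45],[[0,0,0],[-0.1,0.026,-0.118],0.45],[[0,0,0],[-0.145,0.038,-0.118],0.45],[[0,0,0],[-0.19,0.05,-0.118],0.45],[[0,0,0],[-0.235,0.061,-0.118],0.45],[[0,0,0],[-0.275,0.072,-0.118],0.45]]'; python3 -m pendant '[[[0,0,0],[-0.03,0.008,0],0.45],[[0,0,0],[-0.044,0.011,0],0.45],[[0,0,0],[-0.044,0.011,0],0.45],[[0,0,0],[-0.044,0.011,0.025],0.45],[[0,0,0],[-0.044,0.011,0.055],0.45],[[0,0,0],[-0.044,0.011,0.08],0.45],[[0,0,0],[-0.044,0.011,0.08],0.45],[[0,0,0],[-0.044,0.011,0.08],0.45]]'; python3 go.py .543 .086 .032 82.5
```

```text
clock: 10.95
tool_pos: [0.5374, 0.1284, 0.1593]
eef_rot: [0.752, 0.659, -0.0, 0.0]
contact_force: [1.1, -0.0, -0.9]
opening: 0.522
clock: 11.75
tool_pos: [0.5426, 0.0884, 0.0798]
eef_rot: [0.751, 0.66, 0.0, -0.001]
contact_force: [0.7, 0.7, -0.2]
opening: 0.519
turn [-0.0005 -0.0016  0.0031] turn [ 2.5000e-03 -8.0000e-04 -3.1385e+00] 
shift [-0.0024  0.0007  0.0478] t 11.8 q [-0.1   0.85 -0.24  1.91  0.45  0.42  0.77] F [ 0.7  0.7 -0.2] op 0.519
```

Release height for the tin is 0.042 − 0.011 = 0.031, plus 1 mm.

```bash
python3 -m pendant '[[[0,0,0],[-0.001,0,0.02],0.45],[[0,0,0],[-0.001,0,0.035],0.45],[[0,0,0],[-0.001,0,0.042],0.45],[[0,0,0],[-0.001,0,0.048],0.45],[[0,0,0],[-0.001,0,0.048],0.45],[[0,0,0],[-0.001,0,0.048],0.45],[[0,0,0],[-0.001,0,0.048],0.45]]'; python3 -m pendant '[[[0,0,0],[0,0,0],0.75],[[0,0,0],[0,0,0],0.75],[[0,0,0],[0,0,0],0.75],[[0,0,0],[0,0,0],0.75],[[0,0,0],[0,0,-0.03],0.75],[[0,0,0],[0,0,-0.07],0.75],[[0,0,0],[0,0,-0.115],0.75],[[0,0,0],[0,0,-0.12],0.75],[[0,0,0],[0,0,-0.12],0.75]]'; python3 go.py .491 .328 .15 82.5
```

```text
clock: 12.45
tool_pos: [0.5431, 0.085, 0.0323]
eef_rot: [0.752, 0.659, 0.001, 0.0]
contact_force: [-0.6, -1.0, -0.4]
opening: 0.519
clock: 13.35
tool_pos: [0.5435, 0.0849, 0.153]
eef_rot: [0.752, 0.659, 0.001, 0.001]
contact_force: [-0.4, 0.8, -0.9]
opening: 0.751
turn [ 0.0029 -0.0011 -0.0003] turn [-1.7000e-03 -4.6000e-03  3.1413e+00] 
shift [ 0.2342 -0.0838  0.003 ] t 13.3 q [-0.05  0.74 -0.32  1.88  0.39  0.58  0.82] F [-0.4  0.8 -0.9] op 0.751
```

```bash
python3 -m pendant '[[[0,0,0],[0.045,-0.016,0],0.8],[[0,0,0],[0.09,-0.032,0],0.8],[[0,0,0],[0.135,-0.048,0],0.8],[[0,0,0],[0.18,-0.064,0],0.8],[[0,0,0],[0.215,-0.077,0],0.8],[[0,0,0],[0.234,-0.084,0],0.8],[[0,0,0],[0.234,-0.084,0],0.8],[[0,0,0],[0.234,-0.084,0],0.8],[[0,0,0],[0.234,-0.084,0.025],0.8],[[0,0,0],[0.234,-0.084,0.045],0.8]]'; python3 -m pendant '[[[0,0,0],[0,0,0],0.8],[[0,0,0],[0,0,0],0.8]]'; python3 go.py .491 .328 .045 82.5
```

```text
clock: 14.35
tool_pos: [0.4909, 0.3245, 0.1055]
eef_rot: [0.753, 0.658, -0.001, 0.001]
contact_force: [-0.2, 0.0, 0.2]
opening: 0.8
clock: 14.55
tool_pos: [0.4904, 0.3257, 0.1064]
eef_rot: [0.753, 0.658, -0.001, 0.0]
contact_force: [-0.2, 0.2, 0.7]
opening: 0.804
turn [-0.0005  0.002  -0.0023] turn [3.2000e-03 7.0000e-04 3.1393e+00] 
shift [0.0025 0.0003 0.0614] t 14.6 q [-0.52  0.84 -0.24  1.78  0.35  0.56  0.45] F [-0.2  0.2  0.7] op 0.804
```

```bash
python3 -m pendant '[[[0,0,0],[0.002,0,0.02],0.8],[[0,0,0],[0.002,0,0.04],0.8],[[0,0,0],[0.002,0,0.055],0.8],[[0,0,0],[0.002,0,0.061],0.8],[[0,0,0],[0.002,0,0.061],0.8],[[0,0,0],[0.002,0,0.061],0.8],[[0,0,0],[0.002,0,0.061],0.8]]'; python3 -m pendant '[[[0,0,0],[0,0,0],0.45],[[0,0,0],[0,0,0],0.45],[[0,0,0],[0,0,0],0.45],[[0,0,0],[0,0,0],0.45],[[0,0,0],[0,0,0],0.45],[[0,0,0],[0,0,0],0.45],[[0,0,0],[0,0,0],0.45]]' 18; python3 go.py .5325 .0025 .18 82.5
```

```text
clock: 15.25
tool_pos: [0.4907, 0.3301, 0.0465]
eef_rot: [0.752, 0.659, 0.001, 0.0]
contact_force: [1.3, -1.0, -0.3]
opening: 0.8
clock: 15.95
tool_pos: [0.4902, 0.3294, 0.0459]
eef_rot: [0.752, 0.659, -0.0, 0.0]
contact_force: [-0.3, -1.2, 4.5]
opening: 0.541
turn [ 0.0001  0.0005 -0.0001] turn [ 8.0000e-04 -2.0000e-04  3.1415e+00] 
shift [-0.3187  0.0847 -0.1339] t 15.9 q [-0.56  0.94 -0.2   1.8   0.38  0.44  0.42] F [-0.3 -1.2  4.5] op 0.541
```

```bash
python3 -m pendant '[[[0,0,0],[0,0,-0.03],0.45],[[0,0,0],[0,0,-0.065],0.45],[[0,0,0],[0,0,-0.1],0.45],[[0,0,0],[-0.02,0.005,-0.13],0.45],[[0,0,0],[-0.06,0.016,-0.134],0.45],[[0,0,0],[-0.1,0.026,-0.134],0.45],[[0,0,0],[-0.145,0.038,-0.134],0.45],[[0,0,0],[-0.19,0.05,-0.134],0.45],[[0,0,0],[-0.235,0.062,-0.134],0.45],[[0,0,0],[-0.275,0.073,-0.134],0.45]]'; python3 -m pendant '[[[0,0,0],[-0.03,0.008,0],0.45],[[0,0,0],[-0.044,0.012,0],0.45],[[0,0,0],[-0.044,0.012,0],0.45],[[0,0,0],[-0.044,0.012,0.03],0.45],[[0,0,0],[-0.044,0.012,0.065],0.45],[[0,0,0],[-0.044,0.012,0.095],0.45],[[0,0,0],[-0.044,0.012,0.095],0.45],[[0,0,0],[-0.044,0.012,0.095],0.45]]'; python3 go.py .5325 .0025 .036 82.5
```

```text
clock: 16.95
tool_pos: [0.5266, 0.0453, 0.1792]
eef_rot: [0.752, 0.659, -0.0, -0.0]
contact_force: [0.8, 0.1, -1.3]
opening: 0.539
clock: 17.75
tool_pos: [0.5328, 0.0049, 0.0849]
eef_rot: [0.751, 0.661, 0.0, -0.001]
contact_force: [-0.1, 0.2, -1.0]
opening: 0.539
turn [-0.0007 -0.0015  0.0031] turn [ 2.3000e-03 -1.1000e-03 -3.1385e+00] 
shift [-0.0025  0.0001  0.0488] t 17.8 q [ 0.05  0.83 -0.25  1.96  0.48  0.4   0.88] F [-0.1  0.2 -1. ] op 0.539
```

```bash
python3 -m pendant '[[[0,0,0],[-0.001,0,0.02],0.45],[[0,0,0],[-0.001,0,0.035],0.45],[[0,0,0],[-0.001,0,0.042],0.45],[[0,0,0],[-0.001,0,0.049],0.45],[[0,0,0],[-0.001,0,0.049],0.45],[[0,0,0],[-0.001,0,0.049],0.45],[[0,0,0],[-0.001,0,0.049],0.45]]'; python3 -m pendant '[[[0,0,0],[0,0,0],0.75],[[0,0,0],[0,0,0],0.75],[[0,0,0],[0,0,0],0.75],[[0,0,0],[0,0,0],0.75],[[0,0,0],[0,0,-0.03],0.75],[[0,0,0],[0,0,-0.07],0.75],[[0,0,0],[0,0,-0.115],0.75],[[0,0,0],[0,0,-0.15],0.75],[[0,0,0],[0,0,-0.15],0.75]]'; python3 go.py .5366 .322 .18 172.5
```

```text
clock: 18.45
tool_pos: [0.5331, 0.0015, 0.0363]
eef_rot: [0.752, 0.659, 0.001, 0.0]
contact_force: [-0.0, 0.7, -1.8]
opening: 0.538
clock: 19.35
tool_pos: [0.5355, 0.0018, 0.1901]
eef_rot: [0.752, 0.659, 0.004, 0.003]
contact_force: [1.0, 0.3, -0.5]
opening: 0.752
turn [ 0.0086  0.0051 -1.5712] turn [ 0.0051 -0.0086  1.5703] 
shift [ 0.3176 -0.0409  0.0104] t 19.4 q [ 0.14  0.67 -0.37  1.9   0.39  0.64  0.96] F [ 1.   0.3 -0.5] op 0.752
```

```bash
python3 -m pendant '[[[0,0,0.14],[0.03,-0.004,0],0.8],[[0,0,0.28],[0.06,-0.008,0],0.8],[[0,0,0.42],[0.095,-0.012,0],0.8],[[0,0,0.56],[0.13,-0.016,0],0.8],[[0,0,0.7],[0.165,-0.021,0],0.8],[[0,0,0.84],[0.2,-0.026,0],0.8],[[0,0,0.98],[0.235,-0.03,0],0.8],[[0,0,1.12],[0.265,-0.034,0],0.8],[[0,0,1.26],[0.295,-0.038,0.01],0.8],[[0,0,1.4],[0.3176,-0.041,0.01],0.8]]'; python3 -m pendant '[[[0,0,0.14],[0,0,0],0.8],[[0,0,0.17],[0,0,0],0.8],[[0,0,0.17],[0,0,0],0.8],[[0,0,0.17],[0,0,0],0.8]]'; python3 go.py .5366 .322 .10 -7.5
python3 - <<'E'
from h import *
d=snap('top'); crop(d,265,160,495,235,3.4,'a3.png')
E
```

```text
clock: 20.35
tool_pos: [0.5318, 0.3235, 0.1735]
eef_rot: [1.0, 0.018, -0.001, 0.001]
contact_force: [-0.6, -0.0, 0.6]
opening: 0.799
clock: 20.75
tool_pos: [0.5335, 0.3205, 0.1754]
eef_rot: [0.998, -0.064, -0.0, 0.001]
contact_force: [0.3, -0.4, 0.1]
opening: 0.8
turn [0.0011 0.0002 0.0018] turn [-4.0000e-04  1.7000e-03 -3.1398e+00] 
shift [ 0.0029 -0.002   0.0754] t 20.8 q [-0.69  0.78  0.14  1.65 -0.15  0.73 -0.61] F [ 0.3 -0.4  0.1] op 0.8
```

View pics/a3.png

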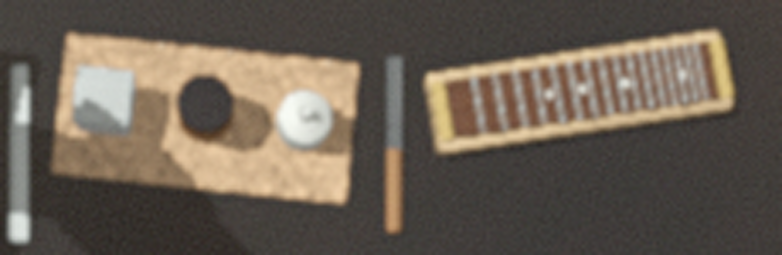

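All three vessels stand upright on the mat: tin (102,100), jar (206,105), bottle (305,118). The file and rule are unmoved. Next is the bar.

```bash
python3 -m pendant '[[[0,0,0],[0.002,-0.001,0.03],0.8],[[0,0,0],[0.002,-0.001,0.06],0.8],[[0,0,0],[0.002,-0.001,0.09],0.8],[[0,0,0],[0.002,-0.001,0.11],0.8],[[0,0,0],[0.002,-0.001,0.11],0.8],[[0,0,0],[0.002,-0.001,0.11],0.8],[[0,0,0],[0.002,-0.001,0.11],0.8],[[0,0,0],[0.002,-0.001,0.11],0.8]]';  python3 go.py .5366 .322 .027 -7.5
python3 - <<'E'
from h import *
d=snap('side'); crop(d,270,90,370,190,6,'a4.png')
E
```

```text
clock: 21.6
tool_pos: [0.5365, 0.3228, 0.0672]
eef_rot: [0.998, -0.065, 0.001, -0.001]
contact_force: [0.2, -0.2, -0.4]
opening: 0.799
turn [-0.0018 -0.002   0.0009] turn [ 3.1000e-03 -2.8000e-03 -3.1407e+00] 
shift [0.0001 0.0008 0.0402] t 21.6 q [-0.67  0.93  0.11  1.69 -0.17  0.52 -0.59] F [ 0.2 -0.2 -0.4] op 0.799
```

View pics/a4.png

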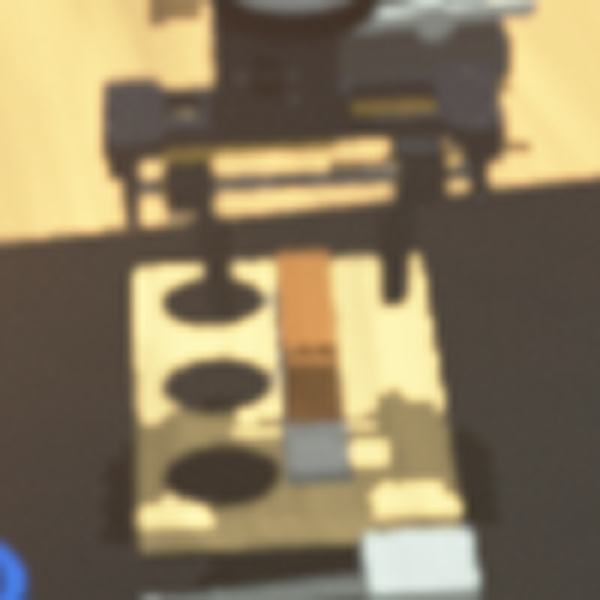

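The fingers straddle the bar evenly, with the bar at column 305 and the fingers at 218 and 395. The three pads are empty, and the white block at the lower right is the tin on the mat. I'll descend and grip.

```bash
python3 -m pendant '[[[0,0,0],[0,0.001,0.02],0.7],[[0,0,0],[0,0.001,0.035],0.7],[[0,0,0],[0,0.001,0.04],0.7],[[0,0,0],[0,0.001,0.04],0.7],[[0,0,0],[0,0.001,0.04],0.7],[[0,0,0],[0,0.001,0.04],0.7]]';python3 -m pendant '[[[0,0,0],[0,0,0],0.2],[[0,0,0],[0,0,0],0.2],[[0,0,0],[0,0,0],0.2],[[0,0,0],[0,0,0],0.2],[[0,0,0],[0,0,0],0.2],[[0,0,0],[0,0,0],0.2],[[0,0,0],[0,0,0],0.2],[[0,0,0],[0,0,0],0.2],[[0,0,0],[0,0,0],0.2],[[0,0,0],[0,0,0],0.2]]' 30; python3 go.py .5470 -.314 .18 7.5
```

```text
clock: 22.25
tool_pos: [0.5359, 0.3217, 0.0263]
eef_rot: [0.998, -0.065, 0.0, -0.0]
contact_force: [-0.7, -0.5, 0.3]
opening: 0.698
clock: 23.25
tool_pos: [0.5357, 0.3214, 0.0258]
eef_rot: [0.998, -0.065, 0.0, -0.0]
contact_force: [0.9, -0.2, 0.2]
opening: 0.31
turn [-2.000e-04 -5.000e-04 -2.609e-01] turn [-7.0000e-04  3.0000e-04  2.8807e+00] 
shift [ 0.0937  0.6286 -0.1544] t 23.2 q [-0.67  1.    0.09  1.7  -0.18  0.45 -0.58] F [ 0.9 -0.2  0.2] op 0.31
```

```bash
python3 -m pendant '[[[0,0,0],[0,0,-0.03],0.2],[[0,0,0],[0,0,-0.07],0.2],[[0,0,0],[0,0,-0.11],0.2],[[0,0,0],[0,0,-0.15],0.2],[[0,0,-0.02],[0.005,0.035,-0.155],0.2],[[0,0,-0.04],[0.011,0.075,-0.155],0.2],[[0,0,-0.06],[0.018,0.12,-0.155],0.2],[[0,0,-0.08],[0.025,0.165,-0.155],0.2],[[0,0,-0.1],[0.031,0.21,-0.155],0.2],[[0,0,-0.12],[0.038,0.255,-0.155],0.2]]'; python3 -m pendant '[[[0,0,-0.02],[0.009,0.044,0],0.2],[[0,0,-0.04],[0.021,0.088,0],0.2],[[0,0,-0.06],[0.033,0.132,0],0.2],[[0,0,-0.08],[0.045,0.176,0],0.2],[[0,0,-0.1],[0.057,0.22,0],0.2],[[0,0,-0.12],[0.069,0.264,0],0.2],[[0,0,-0.135],[0.08,0.3,0],0.2],[[0,0,-0.141],[0.09,0.34,0],0.2],[[0,0,-0.141],[0.09,0.34,0],0.2],[[0,0,-0.141],[0.09,0.34,0],0.2]]'; python3 go.py .5470 -.314 .075 7.5
```

```text
clock: 24.25
tool_pos: [0.5386, 0.062, 0.1801]
eef_rot: [1.0, -0.004, -0.001, 0.0]
contact_force: [0.5, -0.1, -3.1]
opening: 0.311
clock: 25.25
tool_pos: [0.6252, -0.2783, 0.1792]
eef_rot: [0.998, 0.064, -0.001, -0.001]
contact_force: [0.4, 0.2, -3.5]
opening: 0.316
turn [-0.0012  0.0028 -0.0025] turn [4.3000e-03 1.9000e-03 3.1391e+00] 
shift [-0.0818  0.0255  0.1044] t 25.2 q [ 0.38  0.84 -0.05  1.43  0.05  0.87  0.44] F [ 0.4  0.2 -3.5] op 0.316
```

```bash
python3 -m pendant '[[[0,0,0],[-0.04,0.012,0],0.2],[[0,0,0],[-0.08,0.025,0],0.2],[[0,0,0],[-0.082,0.0255,0],0.2],[[0,0,0],[-0.082,0.0255,0],0.2],[[0,0,0],[-0.082,0.0255,0.03],0.2],[[0,0,0],[-0.082,0.0255,0.06],0.2],[[0,0,0],[-0.082,0.0255,0.09],0.2],[[0,0,0],[-0.082,0.0255,0.09],0.2],[[0,0,0],[-0.082,0.0255,0.09],0.2],[[0,0,0],[-0.082,0.0255,0.09],0.2]]'; python3 go.py .5470 -.314 .044 7.5
python3 - <<'E'
from h import *
d=snap('side'); crop(d,320,240,450,380,4.2,'a5.png')
E
```

```text
clock: 26.25
tool_pos: [0.5505, -0.3129, 0.0923]
eef_rot: [0.998, 0.066, 0.002, 0.001]
contact_force: [-0.7, -0.7, -2.7]
opening: 0.311
turn [ 0.0012 -0.003   0.0013] turn [ 4.7000e-03  1.9000e-03 -3.1403e+00] 
shift [-0.0038  0.0005  0.0483] t 26.2 q [ 0.48  0.9  -0.06  1.66  0.08  0.59  0.5 ] F [-0.7 -0.7 -2.7] op 0.311
```

View pics/a5.png

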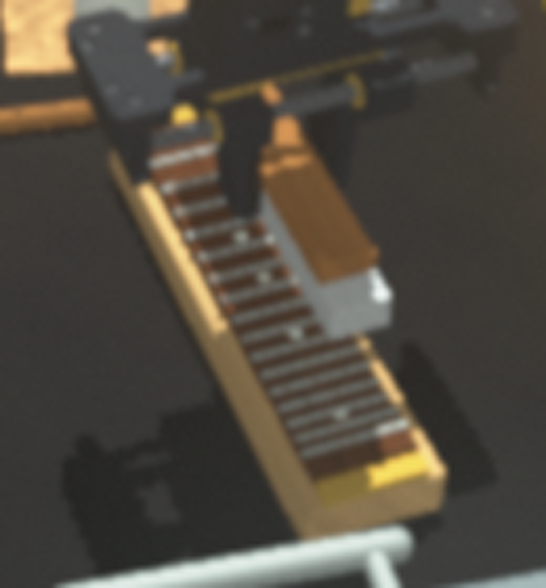

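The bar hangs above the board, and is parallel to it. Before lowering, I'll check the fretboard pose with one overlay on the first picture.

Run:
```python
from ov import *
d=snap('top'); d['image']=cv2.imread('pics/top0.png')[:,:,::-1]
F=T([.547,-.314],7.5)
overlay(d,[(F(box(.066,.25)),.025,(0,255,0)),(F(box(.05,.226)),.032,(255,0,0)),(F(box(.066,.25)),0,(0,0,255))],(384,160,488,215),7,'ov3.png')
```

```text
(no output)
```

View pics/ov3.png

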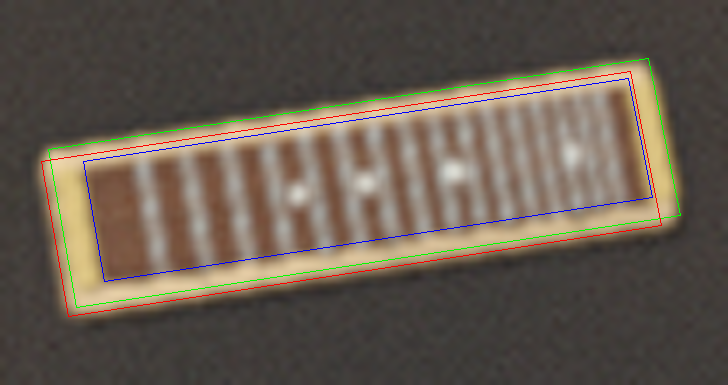

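The overlay sits about 4 crop pixels (1.5 mm) too far in +x, so the centre is at about (0.5455, −0.314). Now I lower slowly.

```bash
python3 -m pendant '[[[0,0,0],[-0.005,0,0.01],0.2],[[0,0,0],[-0.005,0,0.02],0.2],[[0,0,0],[-0.005,0,0.03],0.2],[[0,0,0],[-0.005,0,0.036],0.2],[[0,0,0],[-0.005,0,0.04],0.2],[[0,0,0],[-0.005,0,0.04],0.2],[[0,0,0],[-0.005,0,0.04],0.2],[[0,0,0],[-0.005,0,0.04],0.2]]'; python3 go.py .5455 -.314 .044 7.5
```

```text
clock: 27.15
tool_pos: [0.5441, -0.3141, 0.051]
eef_rot: [0.998, 0.065, 0.0, 0.0]
contact_force: [-0.3, -0.7, -2.9]
opening: 0.317
turn [ 0.0004 -0.0007  0.0001] turn [ 1.1000e-03  6.0000e-04 -3.1415e+00] 
shift [0.0014 0.0001 0.007 ] t 27.1 q [ 0.48  0.96 -0.05  1.68  0.09  0.51  0.5 ] F [-0.3 -0.7 -2.9] op 0.317
```

```bash
python3 -m pendant '[[[0,0,0],[0.001,0,0.002],0.2],[[0,0,0],[0.001,0,0.003],0.2],[[0,0,0],[0.001,0,0.004],0.2],[[0,0,0],[0.001,0,0.005],0.2],[[0,0,0],[0.001,0,0.005],0.2],[[0,0,0],[0.001,0,0.006],0.2],[[0,0,0],[0.001,0,0.006],0.2],[[0,0,0],[0.001,0,0.006],0.2]]'; python3 go.py .5455 -.314 .044 7.5
```

```text
clock: 27.95
tool_pos: [0.5447, -0.3137, 0.0446]
eef_rot: [0.998, 0.065, -0.0, -0.0]
contact_force: [0.0, -0.2, -3.1]
opening: 0.314
turn [-0.0002  0.      0.0001] turn [-1.0000e-04 -3.0000e-04 -3.1415e+00] 
shift [0.0008 0.0004 0.0006] t 27.9 q [ 0.48  0.97 -0.05  1.68  0.09  0.5   0.5 ] F [ 0.  -0.2 -3.1] op 0.314
```

```bash
python3 -m pendant '[[[0,0,0],[0,0,0.0005],0.2],[[0,0,0],[0,0,0.001],0.2],[[0,0,0],[0,0,0.001],0.2],[[0,0,0],[0,0,0.001],0.2]]'
```

```text
clock: 28.35
tool_pos: [0.5448, -0.3138, 0.044]
eef_rot: [0.998, 0.065, 0.0, 0.0]
contact_force: [-0.6, 1.0, 2.3]
opening: 0.314
```

Contact is felt: the force went from −3.1 to +2.3 N. I release and rise.

```bash
python3 -m pendant '[[[0,0,0],[0,0,0],0.34],[[0,0,0],[0,0,0],0.4],[[0,0,0],[0,0,0],0.6],[[0,0,0],[0,0,0],0.6],[[0,0,0],[0,0,0],0.6],[[0,0,0],[0,0,-0.02],0.6],[[0,0,0],[0,0,-0.05],0.6],[[0,0,0],[0,0,-0.09],0.6],[[0,0,0],[0,0,-0.13],0.6],[[0,0,0],[0,0,-0.15],0.6]]' 15; python3 -m pendant '[[[0,0,0.14],[0,0,0],0.75],[[0,0,0.28],[0,-0.04,0],0.75],[[0,0,0.42],[0,-0.08,0],0.75],[[0,0,0.42],[0,-0.12,0],0.75],[[0,0,0.42],[0,-0.16,0],0.75],[[0,0,0.42],[0,-0.2,0],0.75],[[0,0,0.42],[0,-0.2,0],0.75],[[0,0,0.42],[0,-0.2,0],0.75]]'
python3 - <<'E'
from ov import *
d=snap('top'); F=T([.5455,-.314],7.5)
overlay(d,[(F(box(.028,.15)),.063,(0,255,0)),(F(box(.05,.226)),.032,(255,0,0))],(384,160,488,215),7,'a6.png')
E
python3 go.py .5331 .0015 .16 82.5
```

```text
clock: 29.35
tool_pos: [0.5461, -0.3146, 0.1973]
eef_rot: [0.998, 0.065, 0.002, 0.001]
contact_force: [0.1, -0.0, -1.2]
opening: 0.6
clock: 30.15
tool_pos: [0.5187, -0.1145, 0.1938]
eef_rot: [0.99, -0.143, 0.0, -0.0]
contact_force: [-0.2, -1.1, 0.1]
opening: 0.746
turn [ 1.000e-03  0.000e+00 -1.729e+00] turn [ 0.0000e+00 -1.0000e-03  1.4126e+00] 
shift [-0.0198 -0.1169  0.0337] t 30.2 q [ 0.08  0.64  0.08  1.91 -0.09  0.59 -0.07] F [ 0.1 -0.5 -0.1] op 0.747
```

View pics/a6.png

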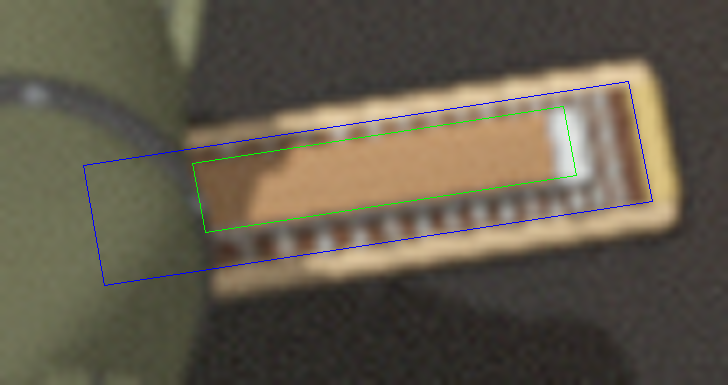

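The bar lies straight on the frets: x is good to about 2 mm, and along the length it sits about 5 mm towards +y (limit 20). Now I return the jar.

```bash
python3 -m pendant '[[[0,0,-0.14],[0,-0.02,0],0.75],[[0,0,-0.28],[-0.005,-0.04,0],0.75],[[0,0,-0.42],[-0.01,-0.06,0],0.75],[[0,0,-0.56],[-0.02,-0.08,0],0.75],[[0,0,-0.7],[-0.02,-0.1,0],0.75],[[0,0,-0.84],[-0.02,-0.117,0],0.75],[[0,0,-0.98],[-0.02,-0.117,0],0.75],[[0,0,-1.12],[-0.02,-0.117,0],0.75],[[0,0,-1.26],[-0.02,-0.117,0.01],0.75],[[0,0,-1.4],[-0.02,-0.117,0.02],0.75]]'; python3 -m pendant '[[[0,0,-0.14],[0,0,0],0.75],[[0,0,-0.28],[0,0,0.01],0.75],[[0,0,-0.329],[0,0,0.013],0.75],[[0,0,-0.329],[0,0,0.013],0.75],[[0,0,-0.329],[0,0,0.013],0.75]]'; python3 go.py .5331 .0015 .12 82.5
```

```text
clock: 31.2
tool_pos: [0.5336, -0.0001, 0.1736]
eef_rot: [0.849, 0.528, 0.0, 0.001]
contact_force: [-0.5, 0.5, 0.8]
opening: 0.751
clock: 31.7
tool_pos: [0.5332, 0.0008, 0.1606]
eef_rot: [0.753, 0.658, -0.0, 0.0]
contact_force: [0.4, -0.3, -0.4]
opening: 0.747
turn [ 0.0004  0.0005 -0.0038] turn [ 7.0000e-04 -6.0000e-04  3.1378e+00] 
shift [ 0.0007 -0.0002  0.0406] t 31.7 q [ 0.13  0.71 -0.36  1.92  0.44  0.59  0.92] F [ 0.4 -0.3 -0.4] op 0.747
```

```bash
python3 -m pendant '[[[0,0,-0.004],[0.0007,0,0.03],0.75],[[0,0,-0.004],[0.0007,0,0.06],0.75],[[0,0,-0.004],[0.0007,0,0.085],0.75],[[0,0,-0.004],[0.0007,0,0.105],0.75],[[0,0,-0.004],[0.0007,0,0.12],0.75],[[0,0,-0.004],[0.0007,0,0.124],0.75],[[0,0,-0.004],[0.0007,0,0.124],0.75],[[0,0,-0.004],[0.0007,0,0.124],0.75]]'; python3 -m pendant '[[[0,0,0],[0,0,0],0.45],[[0,0,0],[0,0,0],0.45],[[0,0,0],[0,0,0],0.45],[[0,0,0],[0,0,0],0.45],[[0,0,0],[0,0,0],0.45],[[0,0,0],[0,0,0],0.45],[[0,0,0],[0,0,0],0.45]]' 18; python3 go.py .4902 .3294 .18 82.5
```

```text
clock: 32.5
tool_pos: [0.5335, 0.0029, 0.0374]
eef_rot: [0.751, 0.661, 0.001, 0.0]
contact_force: [-0.6, -0.5, -0.6]
opening: 0.743
clock: 33.2
tool_pos: [0.5332, 0.0026, 0.0373]
eef_rot: [0.751, 0.661, 0.0, 0.001]
contact_force: [-0.5, -1.3, 5.3]
opening: 0.538
turn [0.0009 0.0005 0.0037] turn [-8.0000e-04  1.4000e-03 -3.1379e+00] 
shift [ 0.3186 -0.0839 -0.143 ] t 33.2 q [ 0.03  0.92 -0.2   1.97  0.56  0.3   0.81] F [-0.5 -1.3  5.3] op 0.538
```

```bash
python3 -m pendant '[[[0,0,0],[0,0,-0.03],0.45],[[0,0,0],[0,0,-0.065],0.45],[[0,0,0],[0,0,-0.1],0.45],[[0,0,0],[0.02,-0.005,-0.135],0.45],[[0,0,0],[0.06,-0.016,-0.143],0.45],[[0,0,0],[0.1,-0.026,-0.143],0.45],[[0,0,0],[0.145,-0.038,-0.143],0.45],[[0,0,0],[0.19,-0.05,-0.143],0.45],[[0,0,0],[0.235,-0.062,-0.143],0.45],[[0,0,0],[0.275,-0.073,-0.143],0.45]]'; python3 -m pendant '[[[0,0,0.003],[0.03,-0.008,0],0.45],[[0,0,0.003],[0.0436,-0.011,0],0.45],[[0,0,0.003],[0.0436,-0.011,0],0.45],[[0,0,0.003],[0.0436,-0.011,0.03],0.45],[[0,0,0.003],[0.0436,-0.011,0.06],0.45],[[0,0,0.003],[0.0436,-0.011,0.08],0.45],[[0,0,0.003],[0.0436,-0.011,0.08],0.45],[[0,0,0.003],[0.0436,-0.011,0.08],0.45]]'; python3 go.py .4902 .3294 .049 82.5
```

```text
clock: 34.2
tool_pos: [0.494, 0.2876, 0.1795]
eef_rot: [0.75, 0.661, -0.0, -0.0]
contact_force: [1.3, 0.6, -1.0]
opening: 0.536
clock: 35.0
tool_pos: [0.4906, 0.3276, 0.0998]
eef_rot: [0.752, 0.659, -0.001, 0.001]
contact_force: [-0.3, 0.5, -1.6]
opening: 0.543
turn [ 0.0001  0.0016 -0.0013] turn [ 2.5000e-03 -2.0000e-04  3.1403e+00] 
shift [ 0.0018 -0.0006  0.0508] t 35.0 q [-0.51  0.86 -0.28  1.78  0.41  0.56  0.4 ] F [-0.3  0.5 -1.6] op 0.543
```

```bash
python3 -m pendant '[[[0,0,0],[0.001,0,0.02],0.45],[[0,0,0],[0.001,0,0.038],0.45],[[0,0,0],[0.001,0,0.045],0.45],[[0,0,0],[0.001,0,0.051],0.45],[[0,0,0],[0.001,0,0.051],0.45],[[0,0,0],[0.001,0,0.051],0.45],[[0,0,0],[0.001,0,0.051],0.45]]'; python3 -m pendant '[[[0,0,0],[0,0,0],0.75],[[0,0,0],[0,0,0],0.75],[[0,0,0],[0,0,0],0.75],[[0,0,0],[0,0,0],0.75],[[0,0,0],[0,0,-0.03],0.75],[[0,0,0],[0,0,-0.07],0.75],[[0,0,0],[0,0,-0.11],0.75],[[0,0,0],[0,0,-0.11],0.75],[[0,0,0],[0,0,-0.11],0.75]]'; python3 go.py .5223 -.0809 .15 82.5
```

```text
clock: 35.7
tool_pos: [0.4904, 0.331, 0.0495]
eef_rot: [0.752, 0.66, 0.001, -0.0]
contact_force: [-0.5, -0.5, -2.2]
opening: 0.541
clock: 36.6
tool_pos: [0.4903, 0.3309, 0.1595]
eef_rot: [0.752, 0.66, 0.001, 0.0]
contact_force: [-0.8, -0.4, -0.1]
opening: 0.749
turn [ 0.0015 -0.0013  0.001 ] turn [ 2.1000e-03  2.3000e-03 -3.1406e+00] 
shift [-0.4042  0.085   0.0091] t 36.6 q [-0.48  0.77 -0.33  1.75  0.37  0.68  0.43] F [-0.8 -0.4 -0.1] op 0.749
```

```bash
python3 -m pendant '[[[0,0,0],[-0.045,0.0095,0],0.73],[[0,0,0],[-0.09,0.019,0],0.73],[[0,0,0],[-0.135,0.028,0],0.73],[[0,0,0],[-0.18,0.038,0],0.73],[[0,0,0],[-0.225,0.047,0],0.73],[[0,0,0],[-0.27,0.057,0],0.73],[[0,0,0],[-0.315,0.066,0],0.73],[[0,0,0],[-0.36,0.076,0],0.73],[[0,0,0],[-0.39,0.082,0],0.73],[[0,0,0],[-0.404,0.085,0],0.73]]'; python3 -m pendant '[[[0,0,0],[0,0,0],0.73],[[0,0,0],[0,0,0],0.73],[[0,0,0],[0,0,0],0.73],[[0,0,0],[0,0,0.03],0.73],[[0,0,0],[0,0,0.06],0.73],[[0,0,0],[0,0,0.06],0.73],[[0,0,0],[0,0,0.06],0.73]]'; python3 go.py .5223 -.0809 .0313 82.5
```

```text
clock: 37.6
tool_pos: [0.5204, -0.085, 0.157]
eef_rot: [0.753, 0.658, -0.002, -0.001]
contact_force: [0.6, 0.5, 0.0]
opening: 0.727
clock: 38.3
tool_pos: [0.5219, -0.0792, 0.0989]
eef_rot: [0.751, 0.661, -0.0, -0.001]
contact_force: [-0.0, 0.5, 0.1]
opening: 0.731
turn [-0.0009 -0.0006  0.0038] turn [ 9.0000e-04 -1.4000e-03 -3.1378e+00] 
shift [-0.0017  0.0007  0.0676] t 38.3 q [ 0.26  0.81 -0.32  1.97  0.56  0.45  0.96] F [-0.   0.5  0.1] op 0.731
```

```bash
python3 -m pendant '[[[0,0,0.003],[-0.001,0,0.025],0.73],[[0,0,0.003],[-0.001,0,0.045],0.73],[[0,0,0.003],[-0.001,0,0.06],0.73],[[0,0,0.003],[-0.001,0,0.068],0.73],[[0,0,0.003],[-0.001,0,0.068],0.73],[[0,0,0.003],[-0.001,0,0.068],0.73],[[0,0,0.003],[-0.001,0,0.068],0.73]]'; python3 -m pendant '[[[0,0,0],[0,0,0],0.4],[[0,0,0],[0,0,0],0.4],[[0,0,0],[0,0,0],0.4],[[0,0,0],[0,0,0],0.4],[[0,0,0],[0,0,0],0.4],[[0,0,0],[0,0,0],0.4],[[0,0,0],[0,0,0],0.4]]' 15; python3 go.py .4800 .2444 .16 82.5
```

```text
clock: 39.0
tool_pos: [0.5225, -0.0819, 0.0317]
eef_rot: [0.752, 0.659, 0.001, 0.001]
contact_force: [-0.7, 0.2, -0.1]
opening: 0.732
clock: 39.7
tool_pos: [0.522, -0.0818, 0.0309]
eef_rot: [0.752, 0.659, 0.0, 0.0]
contact_force: [0.3, 0.1, 4.8]
opening: 0.495
turn [ 0.0005 -0.0001 -0.0019] turn [-2.0000e-04 -7.0000e-04  3.1397e+00] 
shift [ 0.3178 -0.0848 -0.1291] t 39.7 q [ 0.19  0.93 -0.21  1.99  0.63  0.29  0.9 ] F [0.3 0.1 4.8] op 0.495
```

```bash
python3 -m pendant '[[[0,0,0],[0,0,-0.03],0.4],[[0,0,0],[0,0,-0.06],0.4],[[0,0,0],[0,0,-0.095],0.4],[[0,0,0],[0.02,-0.005,-0.125],0.4],[[0,0,0],[0.06,-0.016,-0.129],0.4],[[0,0,0],[0.1,-0.027,-0.129],0.4],[[0,0,0],[0.145,-0.039,-0.129],0.4],[[0,0,0],[0.19,-0.051,-0.129],0.4],[[0,0,0],[0.235,-0.063,-0.129],0.4],[[0,0,0],[0.275,-0.0735,-0.129],0.4]]'; python3 -m pendant '[[[0,0,0],[0.03,-0.008,0],0.4],[[0,0,0],[0.0428,-0.0113,0],0.4],[[0,0,0],[0.0428,-0.0113,0],0.4],[[0,0,0],[0.0428,-0.0113,0],0.4],[[0,0,0],[0.0428,-0.0113,0.03],0.4],[[0,0,0],[0.0428,-0.0113,0.06],0.4],[[0,0,0],[0.0428,-0.0113,0.06],0.4],[[0,0,0],[0.0428,-0.0113,0.06],0.4]]'; python3 go.py .4800 .2444 .0425 82.5
```

```text
clock: 40.7
tool_pos: [0.4844, 0.2027, 0.1593]
eef_rot: [0.752, 0.659, -0.0, -0.0]
contact_force: [0.9, 0.8, -1.4]
opening: 0.497
clock: 41.5
tool_pos: [0.4801, 0.2422, 0.0997]
eef_rot: [0.753, 0.658, -0.001, 0.0]
contact_force: [1.0, -0.3, -1.1]
opening: 0.493
turn [-0.0006  0.002  -0.0044] turn [3.1000e-03 1.0000e-03 3.1372e+00] 
shift [ 0.0023 -0.0004  0.0572] t 41.5 q [-0.39  0.81 -0.27  1.94  0.46  0.45  0.43] F [ 1.  -0.3 -1.1] op 0.493
```

```bash
python3 -m pendant '[[[0,0,-0.003],[0.001,0,0.02],0.4],[[0,0,-0.003],[0.001,0,0.04],0.4],[[0,0,-0.003],[0.001,0,0.05],0.4],[[0,0,-0.003],[0.001,0,0.057],0.4],[[0,0,-0.003],[0.001,0,0.057],0.4],[[0,0,-0.003],[0.001,0,0.057],0.4],[[0,0,-0.003],[0.001,0,0.057],0.4]]'; python3 -m pendant '[[[0,0,0],[0,0,0],0.73],[[0,0,0],[0,0,0],0.73],[[0,0,0],[0,0,0],0.73],[[0,0,0],[0,0,0],0.73],[[0,0,0],[0,0,-0.03],0.73],[[0,0,0],[0,0,-0.07],0.73],[[0,0,0],[0,0,-0.11],0.73],[[0,0,0],[0,0,-0.11],0.73],[[0,0,0],[0,0,-0.11],0.73]]'; python3 go.py .5431 .0850 .15 82.5
```

```text
clock: 42.2
tool_pos: [0.4804, 0.2456, 0.0434]
eef_rot: [0.752, 0.66, 0.001, 0.0]
contact_force: [-0.2, 0.5, -0.8]
opening: 0.493
clock: 43.1
tool_pos: [0.4804, 0.2454, 0.1534]
eef_rot: [0.752, 0.66, 0.001, 0.0]
contact_force: [0.9, -0.6, -0.2]
opening: 0.733
turn [ 0.0016 -0.0012  0.0008] turn [ 1.8000e-03  2.5000e-03 -3.1408e+00] 
shift [-0.1509  0.083   0.0034] t 43.1 q [-0.36  0.73 -0.34  1.91  0.42  0.57  0.47] F [ 0.9 -0.6 -0.2] op 0.733
```

Now the tin.

```bash
python3 -m pendant '[[[0,0,0],[-0.04,0.022,0],0.75],[[0,0,0],[-0.08,0.044,0],0.75],[[0,0,0],[-0.12,0.066,0],0.75],[[0,0,0],[-0.151,0.083,0],0.75],[[0,0,0],[-0.151,0.083,0],0.75],[[0,0,0],[-0.151,0.083,0],0.75],[[0,0,0],[-0.151,0.083,0.03],0.75],[[0,0,0],[-0.151,0.083,0.06],0.75],[[0,0,0],[-0.151,0.083,0.06],0.75],[[0,0,0],[-0.151,0.083,0.06],0.75]]'; python3 go.py .5431 .0850 .0323 82.5
```

```text
clock: 44.1
tool_pos: [0.5418, 0.0866, 0.0924]
eef_rot: [0.751, 0.661, -0.001, -0.001]
contact_force: [0.7, -0.0, 0.7]
opening: 0.752
turn [-0.002  -0.0003  0.004 ] turn [ 4.0000e-04 -3.2000e-03 -3.1376e+00] 
shift [-0.0015  0.0017  0.0601] t 44.1 q [-0.06  0.84 -0.31  1.91  0.52  0.47  0.7 ] F [ 0.7 -0.   0.7] op 0.752
```

```bash
python3 -m pendant '[[[0,0,0.003],[-0.001,0.001,0.025],0.75],[[0,0,0.003],[-0.001,0.001,0.045],0.75],[[0,0,0.003],[-0.001,0.001,0.056],0.75],[[0,0,0.003],[-0.001,0.001,0.06],0.75],[[0,0,0.003],[-0.001,0.001,0.06],0.75],[[0,0,0.003],[-0.001,0.001,0.06],0.75],[[0,0,0.003],[-0.001,0.001,0.06],0.75]]'; python3 -m pendant '[[[0,0,0],[0,0,0],0.45],[[0,0,0],[0,0,0],0.45],[[0,0,0],[0,0,0],0.45],[[0,0,0],[0,0,0],0.45],[[0,0,0],[0,0,0],0.45],[[0,0,0],[0,0,0],0.45],[[0,0,0],[0,0,0],0.45]]' 18; python3 go.py .5022 .4122 .16 82.5
```

```text
clock: 44.8
tool_pos: [0.5442, 0.0839, 0.0335]
eef_rot: [0.752, 0.659, 0.001, 0.0]
contact_force: [-0.2, 0.1, -0.3]
opening: 0.749
clock: 45.5
tool_pos: [0.5438, 0.0839, 0.0329]
eef_rot: [0.752, 0.659, 0.0, 0.0]
contact_force: [0.2, 1.1, 3.9]
opening: 0.518
turn [ 0.0004 -0.0003 -0.0018] turn [-5.0000e-04 -7.0000e-04  3.1397e+00] 
shift [ 0.32   -0.0846 -0.1271] t 45.5 q [-0.1   0.94 -0.23  1.92  0.57  0.35  0.65] F [0.2 1.1 3.9] op 0.518
```

```bash
python3 -m pendant '[[[0,0,0],[0,0,-0.03],0.45],[[0,0,0],[0,0,-0.06],0.45],[[0,0,0],[0,0,-0.095],0.45],[[0,0,0],[0.02,-0.005,-0.127],0.45],[[0,0,0],[0.06,-0.016,-0.127],0.45],[[0,0,0],[0.1,-0.027,-0.127],0.45],[[0,0,0],[0.145,-0.038,-0.127],0.45],[[0,0,0],[0.19,-0.05,-0.127],0.45],[[0,0,0],[0.235,-0.062,-0.127],0.45],[[0,0,0],[0.275,-0.073,-0.127],0.45]]'; python3 -m pendant '[[[0,0,0],[0.03,-0.008,0],0.45],[[0,0,0],[0.045,-0.0112,0],0.45],[[0,0,0],[0.045,-0.0112,0],0.45],[[0,0,0],[0.045,-0.0112,0],0.45],[[0,0,0],[0.045,-0.0112,0.03],0.45],[[0,0,0],[0.045,-0.0112,0.06],0.45],[[0,0,0],[0.045,-0.0112,0.06],0.45],[[0,0,0],[0.045,-0.0112,0.06],0.45]]'; python3 go.py .5029 .4122 .0445 82.5
```

```text
clock: 46.5
tool_pos: [0.5064, 0.3681, 0.1591]
eef_rot: [0.752, 0.659, -0.001, -0.0]
contact_force: [-0.1, -0.7, -1.6]
opening: 0.524
clock: 47.3
tool_pos: [0.5034, 0.4098, 0.0998]
eef_rot: [0.753, 0.658, -0.001, 0.001]
contact_force: [-0.3, -0.4, -0.6]
opening: 0.522
turn [-0.      0.0021 -0.0043] turn [3.2000e-03 1.0000e-04 3.1373e+00] 
shift [ 0.0024 -0.0008  0.0553] t 47.3 q [-0.58  0.92 -0.32  1.59  0.4   0.7   0.34] F [-0.3 -0.4 -0.6] op 0.522
```

```bash
python3 -m pendant '[[[0,0,-0.003],[0.001,-0.001,0.02],0.45],[[0,0,-0.003],[0.001,-0.001,0.04],0.45],[[0,0,-0.003],[0.001,-0.001,0.05],0.45],[[0,0,-0.003],[0.001,-0.001,0.056],0.45],[[0,0,-0.003],[0.001,-0.001,0.056],0.45],[[0,0,-0.003],[0.001,-0.001,0.056],0.45],[[0,0,-0.003],[0.001,-0.001,0.056],0.45]]'; python3 -m pendant '[[[0,0,0],[0,0,0],0.75],[[0,0,0],[0,0,0],0.75],[[0,0,0],[0,0,0],0.75],[[0,0,0],[0,0,0],0.75],[[0,0,0],[0,0,-0.03],0.75],[[0,0,0],[0,0,-0.07],0.75],[[0,0,0],[0,0,-0.11],0.75],[[0,0,0],[0,0,-0.15],0.75],[[0,0,0],[0,0,-0.19],0.75],[[0,0,0],[0,0,-0.19],0.75]]';  python3 go.py .163 .603 .247 75
```

```text
clock: 48.0
tool_pos: [0.502, 0.4135, 0.0445]
eef_rot: [0.752, 0.66, 0.001, -0.0]
contact_force: [0.3, 0.8, -1.3]
opening: 0.518
clock: 49.0
tool_pos: [0.5039, 0.416, 0.24]
eef_rot: [0.752, 0.66, 0.006, -0.001]
contact_force: [0.1, -0.0, -0.0]
opening: 0.747
turn [ 0.0063 -0.01    0.1315] turn [ 0.015   0.0095 -3.0101] 
shift [ 0.1412 -0.3622 -0.0082] t 49.0 q [-0.56  0.75 -0.39  1.49  0.32  0.96  0.41] F [ 0.1 -0.  -0. ] op 0.747
```

Now I retreat to the start pose and make the final check.

```bash
python3 -m pendant '[[[0,0,0],[0.016,-0.04,0],0.75],[[0,0,0],[0.031,-0.08,0],0.75],[[0,0,0],[0.047,-0.12,0],0.75],[[0,0,0],[0.062,-0.16,0],0.75],[[0,0,0],[0.078,-0.2,0],0.75],[[0,0,0],[0.094,-0.24,0],0.75],[[0,0,0],[0.109,-0.28,0],0.75],[[0,0,0],[0.125,-0.32,0],0.75],[[0,0,0],[0.141,-0.36,0],0.75],[[0,0,0],[0.141,-0.36,0],0.75]]'; python3 -m pendant '[[[0,0,0],[0,0,0],0.75],[[0,0,0],[0,0,0],0.75]]'
python3 - <<'E'
from ov import *
a=cv2.imread('pics/top0.png'); d=snap('top'); now=d['image'][:,:,::-1]
F=T([.5455,-.314],7.5); overlay(d,[(F(box(.05,.226)),.032,(255,0,0)),(F(box(.028,.18)),.048,(0,255,0))],(384,160,488,215),5,'f1.png')
k=5; c=lambda im:cv2.resize(im[160:235,155:275],None,fx=k,fy=k,interpolation=cv2.INTER_CUBIC)
f=cv2.imread('pics/f1.png'); f=cv2.copyMakeBorder(f,0,0,0,600-f.shape[1],0) if f.shape[1]<600 else f
out=np.vstack([c(a),c(now),f[:, :600]]); s=590/out.shape[0]
cv2.imwrite('pics/final.png',cv2.resize(out,None,fx=s,fy=s))
# mask-based then/now difference of each vessel (top view, mm)
for n,(x0,y0,x1,y1) in (('tin',(160,190,194,220)),('jar',(194,195,226,222)),('bottle',(226,198,256,226))):
    s_,e=cv2.phaseCorrelate(np.float32(cv2.cvtColor(a,6))[y0:y1,x0:x1],np.float32(cv2.cvtColor(np.ascontiguousarray(now),6))[y0:y1,x0:x1],cv2.createHanningWindow((x1-x0,y1-y0),5))
    print(n,'shift mm',np.round(np.array(s_)*2.7,1),round(e,2))
print(r.get_state()['qd'].round(3))
E
```

```text
clock: 50.0
tool_pos: [0.1535, 0.6026, 0.2333]
eef_rot: [0.748, 0.664, -0.002, -0.003]
contact_force: [-0.8, -0.1, 0.6]
opening: 0.748
clock: 50.2
tool_pos: [0.1646, 0.5986, 0.233]
eef_rot: [0.752, 0.659, -0.0, 0.001]
contact_force: [0.8, 0.3, -0.3]
opening: 0.752
tin shift mm [-1.4  0.3] 0.96
jar shift mm [-0.6  1. ] 0.93
bottle shift mm [-0.4  0.2] 0.8
[ 0.009 -0.003 -0.003 -0.004 -0.    -0.    -0.   ]
```

View pics/final.png

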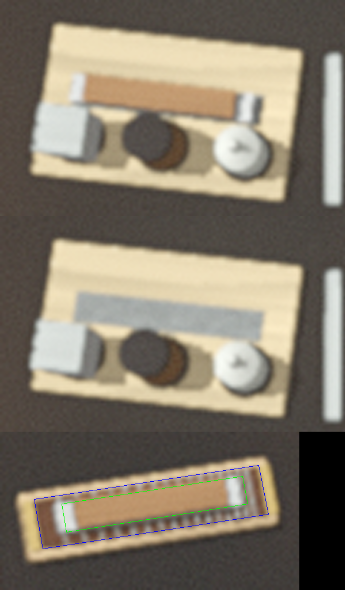

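The vessels are back within about 1.5 mm and upright. The bar lies flat on the frets, about 4–5 mm off along the length and centred across. The rule has not moved. I hand in.

```bash
python3 -c "
from plant import r
print(r.finish_job())"
```

```text
the job is handed in; nothing more can be done
None
```

I finished the job and handed it in at about 50 s of the 144 s allowed; the interface reports no verdict.

**What I did:** I moved the bottle, tin and jar onto the cork mat. Then I laid the bar on the frets, touching down with about 5 N, and put all three vessels back on their own pads.

**Last checks:**
- **Vessels:** in the final top picture all three look upright, and each is within about 1.5 mm of where it started (limit 15 mm).
- **Bar:** it lies along the fretboard, about 2 mm or less off across (limit 12 mm). Along the length it is about 5 mm off towards +y (limit 20 mm), the largest error I saw.
- **Rule and file:** the rule had not moved in the final picture. I last saw the file, undisturbed, once all three vessels were on the mat, and did not check it again.
- **Arm:** it is clear of everything, near its start pose.

My first measurement of the stand and fretboard came out too large because the brightness threshold was too low. I corrected it before moving anything. In the side view, my overlay of the stand was 2–3 mm off, so I relied on the top view.

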